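Kick the gauged ball into the empty tray cell

TASK

Clear the gauged ball out of the bench kicker into the one empty cell of the divided tray: swing the kicker's spout over that cell, push the striker's paddle back against its spring just until the sear catches it, without ramming it into the rubber buffer, let go of it, and then press the trip bar so that the striker fires the ball down the spout. Do not touch the ball yourself, and leave the balls already sorted and everything else on the table where they are.

Things in the scene. Friction and masses are not known exactly. Their poses are not given: they have to be found in the camera images.
- kicker: Ball kicker fixed to the table: grey base plate 265 x 125 x 20 mm with a 40 mm wide spine 70 mm high. Origin on the table under the striker's paddle at rest; x is the firing direction (to the robot's left, within 11 degrees), y the side of the trip bar, z up. Along x: paddle 0, rod guide 71 to 89 mm (48 mm wide, 98 mm high), ball in its nest 116 mm, spout pivot 145 mm.
- striker (a joint): Travel in m: 0 at rest (forward), growing as it is pushed back towards the kicker's -x. Spring: 0.26 N per mm, no load at 0; when fired it shoots up to 10 mm past 0 and swings back. The sear catches somewhere from 24 to 40 mm (block clamped elsewhere each day: feel for it); its ramp adds 2 to 4 N from 18 to 9 mm before the catch, then eases, which is not yet the catch. Once caught it stays back when let go; if not, it follows the finger forward.
- paddle (a point): Point on the front (+x) face of the striker's upright paddle, to be pushed towards the kicker's -x; 125 mm above the table. Paddle 10 mm thick (x), 32 mm wide (y), from 91 to 143 mm high, mid-thickness 5 mm behind this point. In front of it 65 mm of free room for closed fingers above the rod and its spring (90 mm high).
- trip_bar (a point): Point to press straight down to trip the sear, 102 mm above the table, on top of the trip bar: a flat steel bar 60 mm long along the kicker's x, 24 mm wide (y 72 to 96 mm in the kicker's frame), tail of the sear rocker. The point is on its middle line, 20 mm or more from its ends. Trips after about 8 mm, bottoms at about 12 mm, needs up to 10 N, springs back.
- spout (a joint): Swing of the spout in rad about the upright pivot: 0 points along the kicker's x axis, positive towards its y. Range -0.62 to 0.85. Stiff: it stays where left. Starts swung aside at about 0.7 to 0.8, off the tray.
- spout_knob (a point): Middle of the graspable part of the upright black knob (14 mm diameter, from 101 to 143 mm above the table, this point 128 mm) on the yoke over the spout, 100 mm from the pivot. The yoke's crossbar is below 101 mm. Push or pinch it sideways to swing the spout, about 2 N.
- spout_mouth (a point): Centre of the open bottom at the spout's end, 168 mm from the pivot and about 40 mm above the table; the ball hits the end wall and drops straight down here. The spout is an open trough 31 mm wide inside.
- buffer (a point): Dark bracket and rubber buffer behind the striker, below 91 mm high. They move with the sear block, so this point is only roughly on them. The striker meets the buffer 5 mm after the catch; it is stiff (2.5 N per mm). Drawing needs at most about 14 N, so more than that means the buffer: stop there and ease off. Over 25 N on the striker is ramming.
- nest (a point): Centre of the ball when it lies in its nest, 81 mm above the table, fixed on the kicker.
- tray: Grey plastic tray 66 x 190 x 34 mm fixed on the table under the spout's end, its long side (y) across the firing direction, with four cells in a row along y, each 58 x about 43 mm inside, floor 4 mm thick, walls 4 mm. Origin: middle of its underside. Cell centres at y -70, -23, +23 and +70 mm.
- free_cell: Floor centre of the one empty cell of the tray (nothing but the plain floor to be seen there); its x, y axes are those of the tray.
- ball_center (a point): Centre of the gauged ball: steel, 22 mm diameter, 44 g, lying in the nest at the start.
- ball: The gauged ball itself (same ball; its origin turns with it, so use its centre point).
- sorted0: A ball already sorted into a tray cell, like the gauged one; to be left alone.
- sorted1: A ball already sorted into a tray cell, like the gauged one; to be left alone.
- sorted2: A ball already sorted into a tray cell, like the gauged one; to be left alone.
- gauge_block: Steel gauge block 35 x 9 x 50 mm, standing beyond the kicker. Bystander. Origin: middle of its underside.
- ring_gauge: Dark steel ring gauge, 60 mm diameter, 18 mm high, beyond the spout. Bystander. Origin: middle of its underside.
- ref_sphere: Reference ball on a steel post, 108 mm high, foot 48 mm across. Bystander. Origin: middle of its underside.
- plug_gauge: Steel plug gauge lying down, about 98 mm long, 20 mm across. Bystander. Origin: middle of its underside.
- oil_jar: Amber glass jar, 56 mm across, 65 mm high. Bystander. Origin: middle of its underside.
- driver: Screwdriver lying down. Bystander. Origin: middle of its underside.
- stylus_clamp: Black stylus clamp 70 x 35 mm, 69 mm high. Bystander. Origin: middle of its underside.

How it is judged:
By the outcome, as a careful person would: the job done as asked, in the order asked, and still so for the second after the job is handed in, with the robot touching nothing.
It also fails if it takes over 61 s, if anything falls off the work surface, if the arm or the gripper's body presses on something with over 40 N, if the wrist force passes 120 N, or if a joint passes its speed limit or range.

ROBOT

A 6-joint arm with a two-finger parallel gripper is mounted at the origin on the work surface. World frame = base frame: x ahead of the robot, y to its left, z up, the work surface at z = 0. Lengths are in m, angles in rad, forces in N, time in s.
With the tool pointing down it reaches from about 0.25 to 0.725 m from the base axis. Payload 4 kg.
Tool frame: the origin (TCP) lies on the centre line of the jaws, within the pads' length; the fingertips stand ahead of it and the grasp point (between the pads) lies 11 mm behind it (bot.tip_extent is the z of the fingertips in the tool frame, in m); z points along the fingers, y is the direction in which the jaws open and shut (so a half turn about z gives the same grasp; the last joint's range is limited). The gripper opens to 85 mm and grips with 20 to 120 N. Pads are 22 mm wide; open, the fingers measure 114 mm over their backs; the gripper's body (76 mm by 85 mm) begins 54 mm behind the grasp point. The pads swing forward as they close: fully open they stand 13 mm farther back than shut.
Start: joints at [1.259, 0.241, 0.005, 1.335, 0, 1.571], TCP at [0.153, 0.476, 0.239] pointing down, gripper open.
Joint ranges: [-2.72, 2.72], [-1.05, 1.87], [-1.09, 1.28], [-1.99, 2.15], [-1.42, 1.44], [-3.14, 3.14]. Speed limits (rad/s): [2.79, 2.79, 3.14, 3.14, 3.14, 3.14].

INTERFACE

Orientations are given as a unit quaternion [x, y, z, w].
In Python, from workcell import bot gives the robot as it stands.
- The arm moves only by the shell command python3 -m jog 'ROWS'. ROWS is JSON, a list that holds one entry, the list of rows, each a list of 7 numbers: the shift along the world's x, y, z in m, then the turn, a rotation vector about the world's x, y, z in degrees, then the closure in counts, from 0 (fully open) to 255 (shut). In form: [[[tx, ty, tz, ax, ay, az, fingers], ...]]. A call has 1 to 10 rows; each row is the pose to reach, as a shift and turn from the pose commanded when the call began; what a row does not reach only later rows make up. A row lasts 1/12 s, in which the tool goes at most 41.7 mm and 7.16 degrees, less where a joint would pass 70% of its speed; a pose out of reach is approached as far as the arm can. A call with a gripper value outside its range is refused whole. The fingers move at their own pace and stop on an object; the grip force is fixed at half the most. Time passes only in rows, so rows that repeat a pose let the fingers close. It gives the time, the measured TCP pose, the force and the opening at its end, in the units of the state.
- bot.get_obs(): the state, without advancing time (a new reading comes with each control period).
- bot.camera(name): name is "side" or "top"; returns the picture (420x560x3 uint8, blue, green, red); there is no depth.
- bot.camera_model(name): a dict with "K" (3x3 intrinsics, pixels), "T" (4x4, takes a point from camera to world coordinates). Camera axes: x right, y down, z forward; pixel columns grow to the right and rows downward; lengths in m; the calibration is good to about 2 mm. A picture is of the moment at which its call begins. camera_model takes no time and is no camera call.
- bot.job_done(): hands the job in, once; it reports no verdict.
The state is a dict: "clock": time; "joint_pos": joint angles; "joint_vel": joint speeds; "tau": joint torques, N m; "eef_pos": TCP position; "tool_rot": TCP orientation; "ft_force": force on the tool from outside, world axes, zero at the start; "ft_torque": the same for the moment, N m; "grip_width": finger opening in m.
Only numpy, scipy, OpenCV 4.12 (cv2) and the standard library are available. Lean on these libraries where they do the work, as an engineer would, in place of code of your own. Each camera call takes 0.05 s, during which the arm holds its last target. There are 200 camera calls.

## Working session

There is one attempt and no reset: what is moved stays moved. The work goes in short steps, Python scripts to look and compute and a shell command to move; the robot and the scene stay as the last step left them, time stands still between calls to the robot, and variables do not carry over. Pictures are saved under pics/ and viewed, about 8 in all and at most 12, crops included, and the job is handed in when it is done.

```bash
mkdir -p pics; ls; python3 - <<'E'
from workcell import bot
import cv2
for n in("top","side"):
    cv2.imwrite(f"pics/{n}0.png",bot.camera(n)); m=bot.camera_model(n); print(n,m["K"],m["T"])
o=bot.get_obs(); print(o, bot.tip_extent)
E
```

```text
pics
top [[434.10782246   0.         278.67959317]
 [  0.         434.10782246 212.40356868]
 [  0.           0.           1.        ]] [[-0.20128846 -0.95967173  0.1962476   0.39613011]
 [-0.9795278   0.19779355 -0.03745656  0.01576702]
 [-0.00287051 -0.19976956 -0.9798387   0.99239621]
 [ 0.          0.          0.          1.        ]]
side [[432.46093216   0.         277.57120728]
 [  0.         432.46093216 209.57566764]
 [  0.           0.           1.        ]] [[ 0.99235413 -0.09322245  0.08088786  0.48994014]
 [-0.12333775 -0.72463977  0.67800074 -0.74134719]
 [-0.00459033 -0.68279337 -0.73059711  0.88732191]
 [ 0.          0.          0.          1.        ]]
{'clock': 0.1, 'joint_pos': array([ 1.25898497e+00,  2.41334451e-01,  3.84287402e-03,  1.33519857e+00,
       -2.70465760e-05,  1.57080052e+00]), 'joint_vel': array([-6.70850622e-04, -5.01381057e-04,  4.35863304e-03,  2.94931920e-05,
       -3.29071049e-04,  4.44165891e-04]), 'tau': array([-1.36803137e-03, -3.73137939e+01,  2.53010577e+01,  1.08832918e-02,
       -1.00620246e-04, -7.12976004e-06]), 'eef_pos': array([0.15322805, 0.47535632, 0.23849742]), 'tool_rot': array([ 1.55276845e-01,  9.87870540e-01, -9.37523512e-04, -1.33669804e-04]), 'ft_force': array([ 0.17982623, -0.03428648, -0.45043092]), 'ft_torque': array([ 0.04472203,  0.05083273, -0.03677879]), 'grip_width': 0.08575615954720586} 0.008
```

View pics/top0.png

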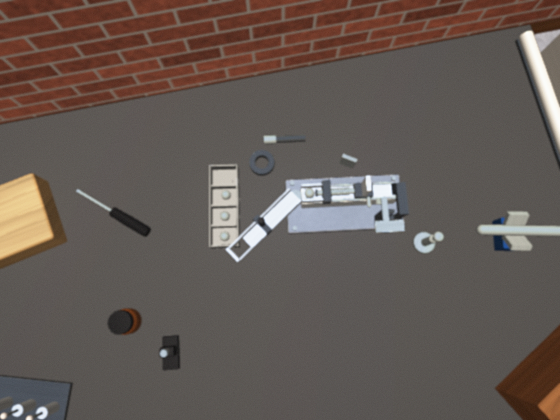

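View pics/side0.png

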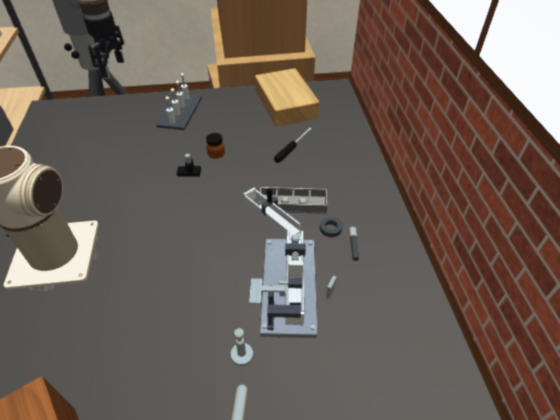

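The empty cell is the farthest one, at top (224,177). The spout is swung towards the robot, with its end near (236,252). The trip bar is near (388,212). I'll zoom in next.

```bash
python3 - <<'E'
import cv2
a=cv2.imread("pics/top0.png")[150:275,200:420]; cv2.imwrite("pics/tc.png",cv2.resize(a,None,fx=3.6,fy=3.6,interpolation=cv2.INTER_CUBIC))
a=cv2.imread("pics/side0.png")[175:345,225:355]; cv2.imwrite("pics/sc.png",cv2.resize(a,None,fx=3.5,fy=3.5,interpolation=cv2.INTER_CUBIC))
E
```

```text
(no output)
```

View pics/tc.png

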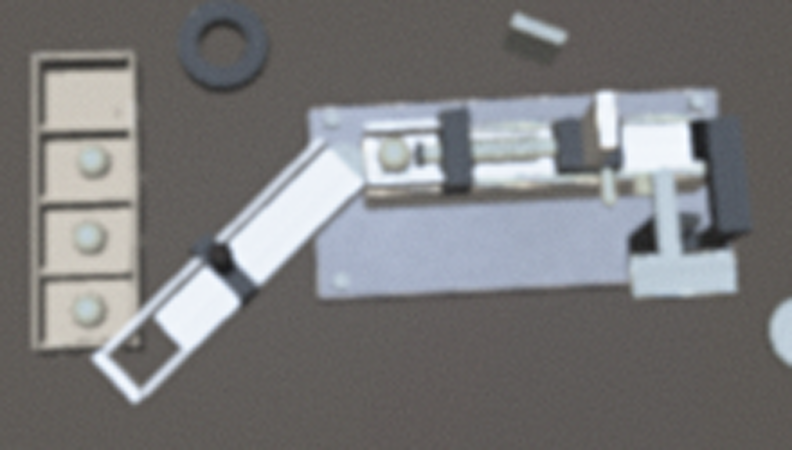

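View pics/sc.png

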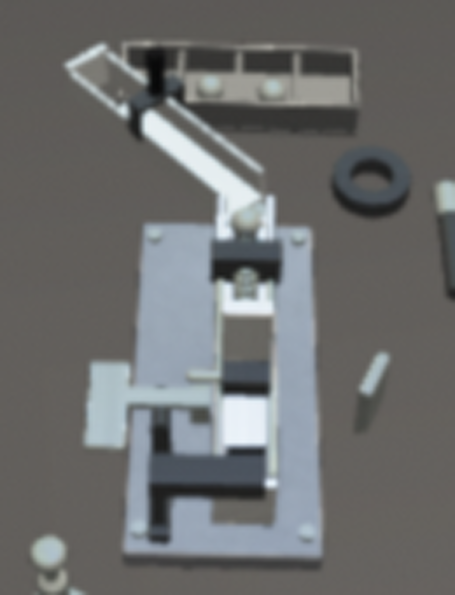

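```bash
cat > h.py <<'E'
import numpy as np, cv2
from workcell import bot
from scipy.optimize import least_squares
M={n:bot.camera_model(n) for n in("top","side")}
def proj(n,P):
    T=M[n]["T"]; q=(np.atleast_2d(P)-T[:3,3])@T[:3,:3]@M[n]["K"].T
    return q[:,:2]/q[:,2:]
def fr(o,yaw,P):
    P=np.atleast_2d(P).astype(float); c,s=np.cos(yaw),np.sin(yaw)
    return np.c_[o[0]+c*P[:,0]-s*P[:,1],o[1]+s*P[:,0]+c*P[:,1],P[:,2]]
tc=lambda a:np.array(a)/3.6+[200,150]
sc=lambda a:np.array(a)/3.5+[225,175]
def ray(n,px,z):
    T=M[n]["T"]; d=T[:3,:3]@np.linalg.solve(M[n]["K"],[*px,1]); c=T[:3,3]
    return c+d*(z-c[2])/d[2]
E
python3 - <<'E'
from h import *
def model(p):
    x,y,w,px,py,tx,sw=p[:7]
    pl=[[px+.1325,py-.0625,.02],[px-.1325,py-.0625,.02],[px-.1325,py+.0625,.02],[px+.1325,py+.0625,.02]]
    tb=[[tx+.03,.072,.102],[tx-.03,.072,.102],[tx-.03,.096,.102],[tx+.03,.096,.102]]
    kn=[.145+.1*np.cos(sw),.1*np.sin(sw),.143]
    return fr((x,y),w,[[.116,0,.081],*pl,*tb,kn])
ot=tc([[393,153],[308,108],[717,90],[np.nan]*2,[318,298],[630,255],[733,250],[737,290],[633,297],[210,243]])
os_=sc([[246,219],[312,228],[322,553],[125,555],[145,225],[130,362],[126,447],[85,447],[92,362],[155,52]])
def res(p):
    P=model(p); r=np.r_[(proj("top",P)-ot).ravel(),(proj("side",P)-os_).ravel()]; return np.nan_to_num(r)
s=least_squares(res,[.42,-.2,1.57,0.04,.03,0,.75],x_scale=.01,loss="soft_l1")
print(np.round(s.x,4)); print(np.round(res(s.x).reshape(-1,2),1).tolist())
p=s.x
def tm(q): return fr(q[:2],q[2],[[.033,-.095,.034],[.033,.095,.034],[-.033,.095,.034],[-.033,-.095,.034]])
tt=tc([[135,50],[138,348],[32,348],[32,52]]); ts=sc([[355,108],[np.nan]*2,[122,43],[357,48]])
tr=lambda q:np.nan_to_num(np.r_[(proj("top",tm(q))-tt).ravel(),(proj("side",tm(q))-ts).ravel()])
# tray x axis assumed roughly along -firing or +firing: solve with yaw ~ -pi/2
t=least_squares(tr,[.42,.13,-1.57],x_scale=.01,loss="soft_l1")
print(np.round(t.x,4),np.round(tr(t.x).reshape(-1,2),1).tolist())
np.save("k.npy",p);
print("sorted side: cell px", [proj("top",fr(t.x[:2],t.x[2],[0,yy,.004]))[0].round() for yy in(-.07,-.023,.023,.07)])
for yy in(-.07,.07):
    c=fr(t.x[:2],t.x[2],[0,yy,.004])[0]; d=c[:2]-fr(p[:2],p[2],[.145,0,0])[0,:2]
    print("cell",c,np.hypot(*d),np.arctan2(d[1],d[0])-p[2])
names=dict(paddle=[0,0,.125],pt=[0,0,.143],bar=[p[5],.084,.102],nest=[.116,0,.081],knob=[.145+.1*np.cos(p[6]),.1*np.sin(p[6]),.128],mouth=[.145+.168*np.cos(p[6]),.168*np.sin(p[6]),.04])
im={n:cv2.imread(f"pics/{n}0.png") for n in M}
def quad(n,P): cv2.polylines(im[n],[np.round(proj(n,P)*16).astype(int)],True,(0,0,255),1,shift=4)
im={n:cv2.resize(v,None,fx=1,fy=1) for n,v in im.items()}
out=[]
for n in M:
    big=cv2.resize(im[n],None,fx=3.6,fy=3.6,interpolation=cv2.INTER_CUBIC)
    def L(P):cv2.polylines(big,[np.round(proj(n,P)*3.6*16+1.3*16).astype(int)],True,(0,0,255),1,shift=4)
    for z in(.091,.143): L(fr(p[:2],p[2],[[0,-.016,z],[0,.016,z],[-.01,.016,z],[-.01,-.016,z]]))
    L(fr(p[:2],p[2],[[.071,-.024,.098],[.071,.024,.098],[.089,.024,.098],[.089,-.024,.098]]))
    a=model(p);L(a[1:5]);L(a[5:9]);L(tm(t.x))
    for k,v in names.items():
        c=np.round(proj(n,fr(p[:2],p[2],v))[0]*3.6).astype(int); cv2.circle(big,tuple(int(i) for i in c),3,(0,255,0),-1)
    out.append(big[540:990,720:1512] if n=="top" else big[612:1242,810:1280])
for k,v in names.items(): print(k,fr(p[:2],p[2],v)[0].round(4))
h=600; o=[out[0],cv2.resize(out[1],None,fx=.95,fy=.95)]
cv2.imwrite("pics/ot.png",o[0]);cv2.imwrite("pics/os.png",o[1])
E
```

```text
[ 0.5913 -0.2062  1.4197  0.0304  0.0128 -0.0458  0.6756]
[[-0.5, -0.1], [-0.1, -0.9], [-0.0, -1.6], [0.0, 0.0], [0.1, -0.5], [-0.3, -0.6], [-0.2, -0.7], [-0.0, -0.4], [0.0, -0.9], [0.8, 0.5], [-0.5, 0.5], [-0.6, -0.8], [0.1, 1.8], [-1.4, -0.1], [-1.3, -0.8], [-0.4, 0.2], [-0.8, 0.2], [-0.6, -0.0], [-0.6, -0.1], [0.8, -1.7]]
[ 0.8158  0.0656 -1.739 ] [[0.3, 1.0], [-1.8, -157.8], [0.0, -156.9], [0.2, 1.4], [-0.6, -0.4], [0.0, 0.0], [133.0, 3.2], [-1.9, -0.2]]
sorted side: cell px [array([225., 159.]), array([225., 141.]), array([225., 123.]), array([224., 105.])]
cell [0.74680597 0.0773694  0.004     ] 0.19371614080552382 -0.610454287653757
cell [0.88482958 0.05392835 0.004     ] 0.2957257299658244 -1.0137965275489857
paddle [ 0.5913 -0.2062  0.125 ]
pt [ 0.5913 -0.2062  0.143 ]
bar [ 0.5014 -0.2389  0.102 ]
nest [ 0.6088 -0.0915  0.081 ]
knob [0.5631 0.0237 0.128 ]
mouth [0.529  0.0826 0.04  ]
```

View pics/ot.png

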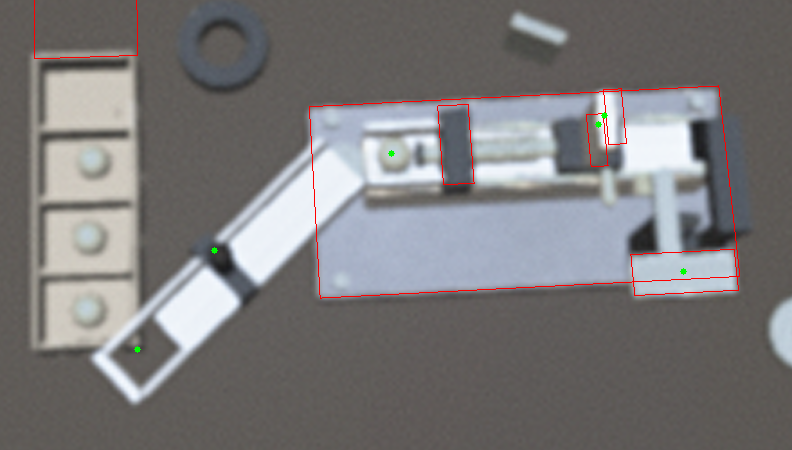

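```bash
python3 - <<'E'
from h import *
p=np.load("k.npy")
def tm(q): return fr(q[:2],q[2],[[.033,.095,.034],[.033,-.095,.034],[-.033,-.095,.034],[-.033,.095,.034]])
tt=tc([[135,50],[138,348],[32,348],[32,52]]); ts=sc([[355,108],[np.nan]*2,[122,43],[357,48]])
tr=lambda q:np.nan_to_num(np.r_[(proj("top",tm(q))-tt).ravel(),(proj("side",tm(q))-ts).ravel()])
t=least_squares(tr,[.55,.13,-1.57],x_scale=.01,loss="soft_l1")
print(np.round(t.x,4),np.round(tr(t.x).reshape(-1,2),1).tolist())
c=fr(t.x[:2],t.x[2],[0,.07,.004])[0]; pv=fr(p[:2],p[2],[.145,0,0])[0]; d=(c-pv)[:2]
print("cell",c,"piv",pv,np.hypot(*d),"sw",np.arctan2(d[1],d[0])-p[2])
# mouth angle from picture
m=ray("top",tc([[145,356]])[0],.045)-pv; print("mouth",np.hypot(*m[:2]),np.arctan2(m[1],m[0])-p[2])
sw=np.arctan2(d[1],d[0])-p[2]
for s in np.linspace(.72,sw,6): print(round(s,3),fr(p[:2],p[2],[.145+.1*np.cos(s),.1*np.sin(s),.128])[0].round(4),fr(p[:2],p[2],[.145+.168*np.cos(s),.168*np.sin(s),.04])[0].round(4))
E
```

```text
[ 0.6314  0.0976 -1.7471] [[0.3, -0.1], [0.1, -0.9], [-0.2, -0.1], [0.3, 0.1], [0.3, -0.3], [0.0, 0.0], [-0.7, -0.9], [-0.8, -0.1]]
cell [0.70029864 0.08529752 0.004     ] piv [ 0.61313043 -0.06283328  0.        ] 0.171875046299418 sw -0.38077067703765755
mouth 0.1675158632297241 0.7194441544694137
0.72 [0.5593 0.0214 0.128 ] [0.5226 0.0787 0.04  ]
0.5 [0.579  0.0311 0.128 ] [0.5557 0.0951 0.04  ]
0.28 [0.6003 0.0363 0.128 ] [0.5916 0.1038 0.04  ]
0.06 [0.6223 0.0367 0.128 ] [0.6285 0.1045 0.04  ]
-0.161 [0.6438 0.0323 0.128 ] [0.6647 0.0971 0.04  ]
-0.381 [0.6638 0.0234 0.128 ] [0.6983 0.082  0.04  ]
```

View pics/os.png

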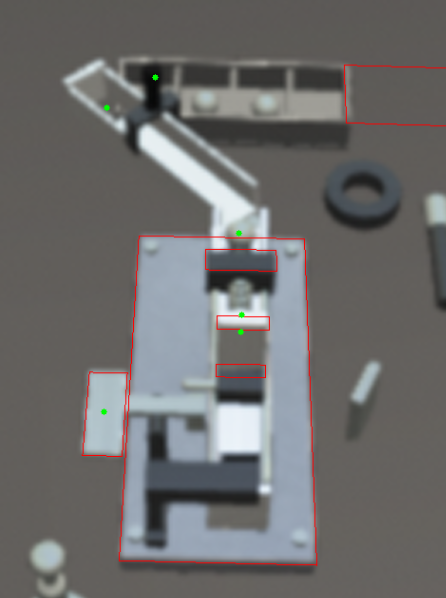

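The fit residuals are about 1 px: kicker yaw is 81.3°, the spout is at about 0.72 rad, and the target is about -0.38 rad. Next I move above the knob.

```bash
python3 -m jog '[[[0.03,-0.03,0,0,0,-3,135],[0.054,-0.06,0,0,0,-6,135],[0.081,-0.09,0,0,0,-9,135],[0.108,-0.12,0,0,0,-12,135],[0.135,-0.15,0,0,0,-15,135],[0.162,-0.18,0,0,0,-18,135],[0.189,-0.21,0,0,0,-21,135],[0.216,-0.24,0,0,0,-24,135],[0.243,-0.27,0,0,0,-27,135],[0.27,-0.30,0,0,0,-29,135]]]'; python3 -m jog '[[[0.027,-0.031,-0.01,0,0,-2,135],[0.054,-0.062,-0.03,0,0,-4,135],[0.081,-0.093,-0.04,0,0,-6,135],[0.108,-0.124,-0.05,0,0,-8,135],[0.131,-0.15,-0.06,0,0,-10.5,135],[0.136,-0.154,-0.065,0,0,-10.5,135],[0.136,-0.154,-0.065,0,0,-10.5,135],[0.136,-0.154,-0.065,0,0,-10.5,135]]]'
```

```text
clock: 0.93
eef_pos: [0.4241, 0.174, 0.2391]
tool_rot: [0.399, 0.917, -0.0, -0.0]
ft_force: [-0.2, 0.3, -0.1]
grip_width: 0.0404
clock: 1.6
eef_pos: [0.5585, 0.0218, 0.1733]
tool_rot: [0.48, 0.877, -0.001, -0.001]
ft_force: [-0.3, 0.1, 0.6]
grip_width: 0.04
```

```bash
python3 -m jog '[[[0,0,-0.02,0,0,0,135],[0,0,-0.04,0,0,0,135],[0,0,-0.055,0,0,0,135],[0,0,-0.055,0,0,0,135]]]';python3 - <<'E'
from h import *
a=bot.camera("top")[130:280,180:420]; b=bot.camera("side")[150:290,220:370]
a=cv2.resize(a,(480,300),interpolation=3); b=cv2.resize(b,(320,300),interpolation=3)
cv2.imwrite("pics/v7.png",np.hstack([a,b]))
E
```

```text
clock: 1.93
eef_pos: [0.5561, 0.0236, 0.1169]
tool_rot: [0.479, 0.878, -0.001, -0.003]
ft_force: [-0.6, 0.1, -0.0]
grip_width: 0.0399
```

View pics/v7.png

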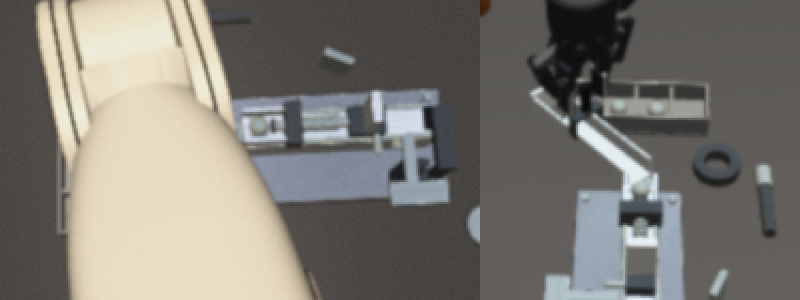

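The side view shows the knob between the jaws, and there is no contact force. I close now.

```bash
python3 -m jog '[[[0,0,0,0,0,0,190],[0,0,0,0,0,0,205],[0,0,0,0,0,0,215],[0,0,0,0,0,0,225],[0,0,0,0,0,0,225],[0,0,0,0,0,0,225]]]'; python3 - <<'E'
from h import *
p=np.load("k.npy"); o=bot.get_obs(); pv=fr(p[:2],p[2],[.145,0,0])[0]
d=o["eef_pos"]-pv; print(o["eef_pos"],np.hypot(*d[:2]),np.arctan2(d[1],d[0])-p[2])
s0=np.arctan2(d[1],d[0])-p[2]
for s in np.linspace(s0,-.381,13): print(round(np.degrees(s-s0),1),(fr(p[:2],p[2],[.145+.1*np.cos(s),.1*np.sin(s),0])[0]-fr(p[:2],p[2],[.145+.1*np.cos(s0),.1*np.sin(s0),0])[0]).round(4)[:2])
E
```

```text
clock: 2.53
eef_pos: [0.5602, 0.0224, 0.1211]
tool_rot: [0.48, 0.877, 0.001, 0.001]
ft_force: [-1.6, 2.0, 7.1]
grip_width: 0.0124
[0.56017274 0.02240402 0.12114827] 0.10034896293539708 0.707048222691941
0.0 [0. 0.]
-5.2 [0.0079 0.0044]
-10.4 [0.0162 0.0081]
-15.6 [0.0248 0.0111]
-20.8 [0.0336 0.0132]
-26.0 [0.0425 0.0145]
-31.2 [0.0516 0.0151]
-36.4 [0.0606 0.0147]
-41.6 [0.0696 0.0136]
-46.8 [0.0785 0.0117]
-52.0 [0.0871 0.009 ]
-57.1 [0.0955 0.0055]
-62.3 [0.1035 0.0012]
```

```bash
python3 -m jog '[[[0,0,0.004,0,0,0,225],[0,0,0.007,0,0,0,225],[0,0,0.007,0,0,0,225]]]'; python3 -m jog '[[[0.008,0.0044,0,0,0,-5.2,225],[0.0162,0.0081,0,0,0,-10.4,225],[0.0248,0.0111,0,0,0,-15.6,225],[0.0336,0.0132,0,0,0,-20.8,225],[0.0425,0.0145,0,0,0,-26,225],[0.0516,0.0151,0,0,0,-31.2,225],[0.0516,0.0151,0,0,0,-31.2,225],[0.0516,0.0151,0,0,0,-31.2,225]]]'
```

```text
clock: 2.78
eef_pos: [0.5573, 0.0206, 0.1214]
tool_rot: [0.48, 0.877, -0.003, -0.003]
ft_force: [4.8, -3.5, -23.6]
grip_width: 0.0122
clock: 3.45
eef_pos: [0.609, 0.0373, 0.1215]
tool_rot: [0.697, 0.717, -0.002, -0.003]
ft_force: [3.3, 2.1, -28.2]
grip_width: 0.0123
```

```bash
python3 -m jog '[[[0.009,-0.0004,-0.0055,0,0,-5.2,225],[0.018,-0.0015,-0.0055,0,0,-10.4,225],[0.0269,-0.0034,-0.0055,0,0,-15.6,225],[0.0355,-0.0061,-0.0055,0,0,-20.8,225],[0.0439,-0.0096,-0.0055,0,0,-25.9,225],[0.0519,-0.0139,-0.0055,0,0,-31.1,225],[0.0519,-0.0139,-0.0055,0,0,-31.1,225],[0.0519,-0.0139,-0.0055,0,0,-31.1,225]]]'; python3 - <<'E'
from h import *
p=np.load("k.npy"); o=bot.get_obs(); pv=fr(p[:2],p[2],[.145,0,0])[0]
d=o["eef_pos"]-pv; print(np.hypot(*d[:2]),np.arctan2(d[1],d[0])-p[2])
a=bot.camera("top")[130:280,180:420]; b=bot.camera("side")[150:290,220:370]
cv2.imwrite("pics/v8.png",np.hstack([cv2.resize(a,(480,300),interpolation=3),cv2.resize(b,(320,300),interpolation=3)]))
E
```

```text
clock: 4.12
eef_pos: [0.6635, 0.0236, 0.1214]
tool_rot: [0.864, 0.504, 0.001, -0.0]
ft_force: [4.0, 3.2, -9.4]
grip_width: 0.0121
0.10005869481141813 -0.3769480847800304
```

```bash
python3 -m jog '[[[0,0,0,0,0,0,135],[0,0,0,0,0,0,135],[0,0,0,0,0,0,135],[0,0,0.03,0,0,0,135],[0,0,0.06,0,0,0,135],[0,0,0.09,0,0,0,135],[-0.012,-0.035,0.1,0,0,4,200],[-0.024,-0.07,0.1,0,0,8,255],[-0.036,-0.105,0.1,0,0,12,255],[-0.048,-0.14,0.1,0,0,17,255]]]'; python3 -m jog '[[[-0.012,-0.035,0,0,0,2,255],[-0.019,-0.055,0,0,0,4,255],[-0.019,-0.055,0,0,0,4,255],[-0.019,-0.055,0,0,0,4,255]]]'
python3 - <<'E'
from h import *
print(bot.get_obs()["eef_pos"])
a=bot.camera("top")[130:280,180:420]; b=bot.camera("side")[150:350,220:370]
cv2.imwrite("pics/v8.png",np.hstack([cv2.resize(a,(480,300),interpolation=3),cv2.resize(b,(320,427),interpolation=3)[:300]]) if 0 else np.hstack([np.vstack([cv2.resize(a,(480,300),interpolation=3),np.zeros((300,480,3),np.uint8)]),cv2.resize(b,(320,600),interpolation=3)[:600]]) if 0 else np.hstack([cv2.resize(bot.camera("top")[130:280,190:310],(440,550),interpolation=3),cv2.resize(b,(360,550),interpolation=3)]))
E
```

```text
clock: 5.05
eef_pos: [0.6144, -0.1183, 0.2231]
tool_rot: [0.779, 0.627, 0.001, 0.002]
ft_force: [0.7, -0.6, -0.1]
grip_width: -0.0
clock: 5.38
eef_pos: [0.5953, -0.1736, 0.2223]
tool_rot: [0.759, 0.651, 0.001, 0.001]
ft_force: [-0.2, 0.5, 0.2]
grip_width: -0.0001
[ 0.59533454 -0.17359843  0.22234091]
```

View pics/v8.png

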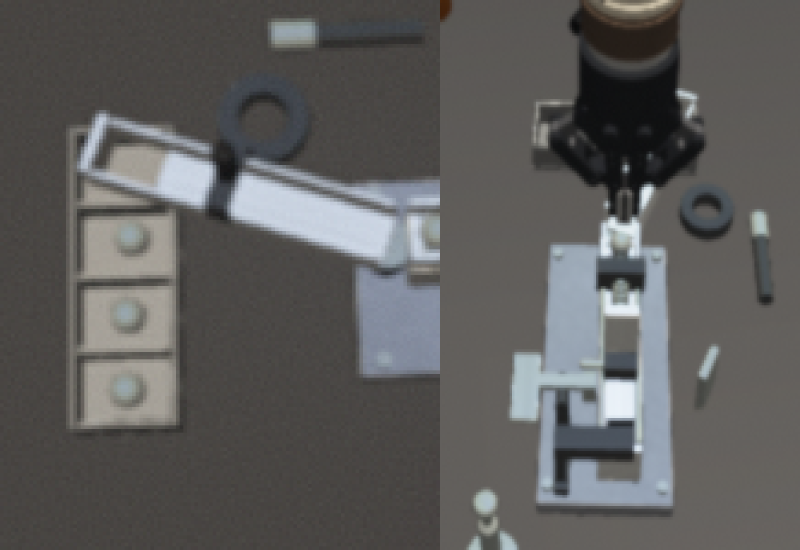

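The mouth opening is centred near crop (131,157), over the empty cell, and nothing else has moved. I'll check its offset numerically.

```bash
python3 - <<'E'
from h import *
p=np.load("k.npy"); pv=fr(p[:2],p[2],[.145,0,0])[0]
for c in((131,157),):
    m=ray("top",np.array(c)/3.667+[190,130],.05); d=m-pv
    print(m,np.hypot(*d[:2]),np.arctan2(d[1],d[0])-p[2])
s=-.381
print(proj("top",fr(p[:2],p[2],[.145+.168*np.cos(s),.168*np.sin(s),.045])), proj("top",[.7003,.0853,.004]))
E
python3 -m jog '[[[0,0,-0.03,0,0,0,255],[0,0,-0.06,0,0,0,255],[0,0,-0.09,0,0,0,255],[0.0005,0.001,-0.109,0,0,0,255],[0.0005,0.001,-0.109,0,0,0,255],[0.0005,0.001,-0.109,0,0,0,255]]]'
```

```text
[0.69839768 0.07850559 0.05      ] 0.16506719834731473 -0.39171344138595
[[224.50754777 173.75826027]] [[225.13420577 178.2446776 ]]
clock: 6.03
eef_pos: [0.596, -0.1693, 0.1109]
tool_rot: [0.758, 0.652, -0.001, -0.001]
ft_force: [0.2, -0.2, 0.7]
grip_width: -0.0002
```

```bash
python3 -m jog '[[[-0.0015,-0.01,0,0,0,0,255],[-0.0027,-0.018,0,0,0,0,255],[-0.0027,-0.018,0,0,0,0,255]]]'; for i in 1 2; do :; done
python3 -m jog '[[[-0.0006,-0.004,0,0,0,0,255],[-0.0012,-0.008,0,0,0,0,255],[-0.0012,-0.008,0,0,0,0,255],[-0.0012,-0.008,0,0,0,0,255]]]'
python3 -m jog '[[[-0.0006,-0.004,0,0,0,0,255],[-0.0012,-0.008,0,0,0,0,255],[-0.0012,-0.008,0,0,0,0,255],[-0.0012,-0.008,0,0,0,0,255]]]'
python3 -m jog '[[[-0.0006,-0.004,0,0,0,0,255],[-0.0009,-0.006,0,0,0,0,255],[-0.0009,-0.006,0,0,0,0,255],[-0.0009,-0.006,0,0,0,0,255]]]'
```

```text
clock: 6.28
eef_pos: [0.5948, -0.1912, 0.114]
tool_rot: [0.759, 0.651, 0.001, 0.002]
ft_force: [-0.2, 0.3, -0.6]
grip_width: 0.0001
clock: 6.62
eef_pos: [0.5929, -0.197, 0.1124]
tool_rot: [0.759, 0.652, 0.001, 0.0]
ft_force: [0.7, 1.2, 0.6]
grip_width: -0.0001
clock: 6.95
eef_pos: [0.5917, -0.2047, 0.1123]
tool_rot: [0.758, 0.652, 0.001, 0.0]
ft_force: [1.0, 4.8, 4.0]
grip_width: 0.0001
clock: 7.28
eef_pos: [0.5908, -0.2103, 0.1122]
tool_rot: [0.758, 0.652, 0.001, -0.0]
ft_force: [1.4, 5.2, 4.6]
grip_width: -0.0002
```

```bash
python3 -m jog '[[[-0.0003,-0.002,0,0,0,0,255],[-0.0003,-0.002,0,0,0,0,255],[-0.0003,-0.002,0,0,0,0,255]]]'; python3 -m jog '[[[-0.0003,-0.002,0,0,0,0,255],[-0.0003,-0.002,0,0,0,0,255],[-0.0003,-0.002,0,0,0,0,255]]]';  python3 -m jog '[[[-0.0003,-0.002,0,0,0,0,255],[-0.0003,-0.002,0,0,0,0,255],[-0.0003,-0.002,0,0,0,0,255]]]'
```

```text
clock: 7.53
eef_pos: [0.5905, -0.212, 0.1122]
tool_rot: [0.758, 0.652, 0.001, -0.0]
ft_force: [1.3, 5.8, 5.1]
grip_width: 0.0002
clock: 7.78
eef_pos: [0.5903, -0.2137, 0.1123]
tool_rot: [0.758, 0.652, 0.001, -0.0]
ft_force: [1.2, 7.3, 5.0]
grip_width: -0.0
clock: 8.03
eef_pos: [0.59, -0.2154, 0.1122]
tool_rot: [0.758, 0.652, 0.001, -0.001]
ft_force: [1.7, 7.1, 4.7]
grip_width: -0.0
```

```bash
python3 -m jog '[[[-0.0003,-0.002,0,0,0,0,255],[-0.0003,-0.002,0,0,0,0,255],[-0.0003,-0.002,0,0,0,0,255]]]'; python3 -m jog '[[[-0.0003,-0.002,0,0,0,0,255],[-0.0003,-0.002,0,0,0,0,255],[-0.0003,-0.002,0,0,0,0,255]]]'; python3 -m jog '[[[-0.0003,-0.002,0,0,0,0,255],[-0.0003,-0.002,0,0,0,0,255],[-0.0003,-0.002,0,0,0,0,255]]]'
```

```text
clock: 8.28
eef_pos: [0.5897, -0.2172, 0.1123]
tool_rot: [0.758, 0.652, 0.001, -0.001]
ft_force: [1.4, 7.7, 5.2]
grip_width: -0.0004
clock: 8.53
eef_pos: [0.5894, -0.2192, 0.1122]
tool_rot: [0.758, 0.652, 0.001, -0.001]
ft_force: [1.5, 7.0, 5.7]
grip_width: 0.0002
clock: 8.78
eef_pos: [0.5891, -0.2213, 0.1123]
tool_rot: [0.758, 0.652, 0.001, -0.001]
ft_force: [1.4, 7.4, 5.4]
grip_width: -0.0004
```

```bash
python3 -m jog '[[[-0.0003,-0.002,0,0,0,0,255],[-0.0003,-0.002,0,0,0,0,255],[-0.0003,-0.002,0,0,0,0,255]]]'; python3 -m jog '[[[-0.0003,-0.002,0,0,0,0,255],[-0.0003,-0.002,0,0,0,0,255],[-0.0003,-0.002,0,0,0,0,255]]]'; python3 -m jog '[[[-0.0003,-0.002,0,0,0,0,255],[-0.0003,-0.002,0,0,0,0,255],[-0.0003,-0.002,0,0,0,0,255]]]'
```

```text
clock: 9.03
eef_pos: [0.5888, -0.2232, 0.1123]
tool_rot: [0.758, 0.652, 0.001, -0.001]
ft_force: [1.4, 7.8, 4.8]
grip_width: 0.0002
clock: 9.28
eef_pos: [0.5885, -0.2251, 0.1123]
tool_rot: [0.758, 0.652, 0.001, -0.001]
ft_force: [1.8, 6.9, 5.4]
grip_width: 0.0004
clock: 9.53
eef_pos: [0.5882, -0.2272, 0.1122]
tool_rot: [0.758, 0.652, 0.001, -0.001]
ft_force: [1.2, 7.4, 5.0]
grip_width: -0.0002
```

```bash
python3 -m jog '[[[0.0006,0.004,0,0,0,0,255],[0.0006,0.004,0,0,0,0,255],[0.0006,0.004,0,0,0,0,255],[0.0006,0.004,0,0,0,0,255]]]'
```

```text
clock: 9.87
eef_pos: [0.5875, -0.2252, 0.111]
tool_rot: [0.759, 0.651, -0.001, -0.001]
ft_force: [0.1, 0.9, 0.1]
grip_width: 0.0
```

```bash
python3 -m jog '[[[0.0006,0.004,0,0,0,0,255],[0.0006,0.004,0,0,0,0,255],[0.0006,0.004,0,0,0,0,255],[0.0006,0.004,0,0,0,0,255]]]'; python3 -m jog '[[[0.0012,0.008,0,0,0,0,255],[0.0012,0.008,0,0,0,0,255],[0.0012,0.008,0,0,0,0,255],[0.0012,0.008,0,0,0,0,255]]]'
```

```text
clock: 10.2
eef_pos: [0.5888, -0.221, 0.1117]
tool_rot: [0.759, 0.652, -0.0, -0.0]
ft_force: [-0.2, 0.3, -0.2]
grip_width: 0.0004
clock: 10.53
eef_pos: [0.5902, -0.2127, 0.1119]
tool_rot: [0.758, 0.652, -0.0, 0.0]
ft_force: [-0.4, 0.2, 0.1]
grip_width: 0.0001
```

```bash
python3 -m jog '[[[0,0.003,0.03,0,0,0,255],[0,0.003,0.06,0,0,0,255],[-0.03,-0.005,0.06,0,0,0,255],[-0.06,-0.015,0.06,0,0,0,255],[-0.089,-0.026,0.06,0,0,0,255],[-0.089,-0.026,0.06,0,0,0,255],[-0.089,-0.026,0.06,0,0,0,255],[-0.089,-0.026,0.06,0,0,0,255]]]'
python3 - <<'E'
from h import *
cv2.imwrite("pics/v9.png",np.hstack([cv2.resize(bot.camera("top")[150:250,280:420],(420,300),interpolation=3),cv2.resize(bot.camera("side")[220:345,240:345],(357,425),interpolation=3)[:300]]))
E
```

```text
clock: 11.2
eef_pos: [0.5016, -0.2392, 0.1722]
tool_rot: [0.759, 0.651, 0.0, 0.001]
ft_force: [-0.0, 0.4, 0.5]
grip_width: -0.0001
```

View pics/v9.png

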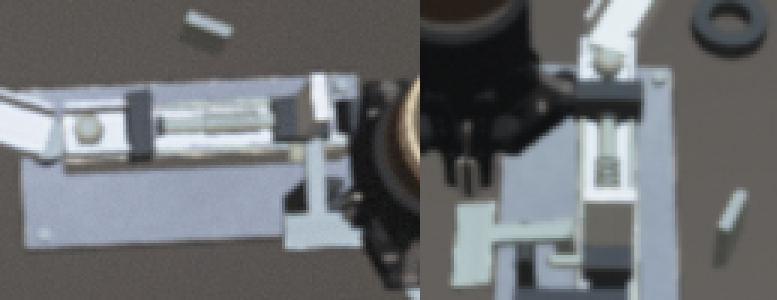

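The paddle is held about 30 mm back with the ball still in its nest, so the striker is caught. Next I press the trip bar.

```bash
python3 -m jog '[[[0,0,-0.025,0,0,0,255],[0,0,-0.05,0,0,0,255],[0,0,-0.057,0,0,0,255],[0,0,-0.057,0,0,0,255]]]'; python3 -m jog '[[[0,0,-0.003,0,0,0,255],[0,0,-0.006,0,0,0,255],[0,0,-0.006,0,0,0,255]]]'; python3 -m jog '[[[0,0,-0.003,0,0,0,255],[0,0,-0.003,0,0,0,255]]]'; python3 -m jog '[[[0,0,-0.003,0,0,0,255],[0,0,-0.003,0,0,0,255]]]'
```

```text
clock: 11.63
eef_pos: [0.5, -0.2377, 0.1121]
tool_rot: [0.758, 0.652, -0.001, -0.003]
ft_force: [-0.3, 0.2, -0.6]
grip_width: 0.0
clock: 11.88
eef_pos: [0.5018, -0.2391, 0.1094]
tool_rot: [0.758, 0.652, 0.0, 0.001]
ft_force: [-0.3, 0.6, -0.2]
grip_width: -0.0003
clock: 12.05
eef_pos: [0.5014, -0.239, 0.1062]
tool_rot: [0.759, 0.652, 0.0, 0.0]
ft_force: [-0.5, -0.6, 0.1]
grip_width: -0.0
clock: 12.22
eef_pos: [0.5012, -0.239, 0.1029]
tool_rot: [0.759, 0.652, 0.0, 0.0]
ft_force: [0.7, 0.7, -0.4]
grip_width: 0.0004
```

```bash
python3 -m jog '[[[0,0,-0.003,0,0,0,255],[0,0,-0.003,0,0,0,255],[0,0,-0.003,0,0,0,255]]]'; python3 - <<'E'
from h import *
cv2.imwrite("pics/v10.png",np.hstack([cv2.resize(bot.camera("top")[150:250,280:420],(420,300),interpolation=3),cv2.resize(bot.camera("side")[220:320,240:345],(357,340),interpolation=3)[:300]]))
E
```

```text
clock: 12.47
eef_pos: [0.5011, -0.239, 0.0998]
tool_rot: [0.759, 0.652, 0.0, 0.0]
ft_force: [0.5, -0.0, 1.7]
grip_width: 0.0
```

View pics/v10.png

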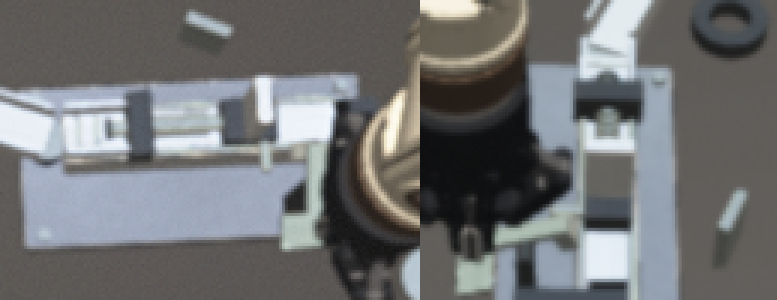

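The striker fired: it is forward again and the nest is empty. I retract clear and check the tray.

```bash
python3 -m jog '[[[0,0,0.03,0,0,0,255],[0,0,0.06,0,0,0,255],[0,0,0.09,0,0,0,255],[0,0,0.12,0,0,0,255],[-0.03,0,0.12,0,0,0,255],[-0.06,0,0.12,0,0,0,255],[-0.09,0,0.12,0,0,0,255],[-0.09,0,0.12,0,0,0,255],[-0.09,0,0.12,0,0,0,255]]]'
python3 - <<'E'
from h import *
cv2.imwrite("pics/v11.png",np.hstack([cv2.resize(bot.camera("top")[130:260,190:420],(460,260),interpolation=3),cv2.resize(bot.camera("side")[170:300,230:360],(260,260),interpolation=3)]))
E
```

```text
clock: 13.32
eef_pos: [0.4097, -0.2388, 0.22]
tool_rot: [0.759, 0.651, 0.0, -0.0]
ft_force: [0.6, -0.4, 0.5]
grip_width: -0.0002
```

View pics/v11.png

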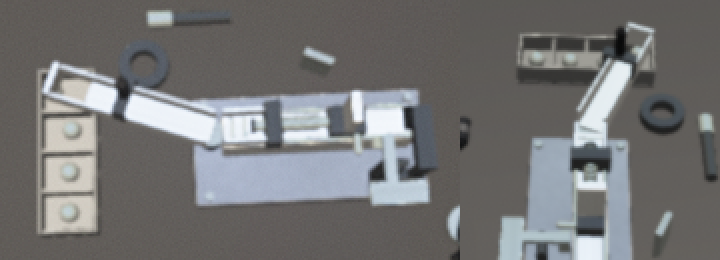

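The three sorted balls are in place, but the gauged ball isn't clear at this scale. I'll zoom on the mouth and cell.

```bash
python3 - <<'E'
from h import *
cv2.imwrite("pics/v12.png",np.hstack([cv2.resize(bot.camera("top")[155:205,200:260],(480,400),interpolation=3),cv2.resize(bot.camera("side")[175:225,290:340],(320,400),interpolation=3)]))
E
```

```text
(no output)
```

View pics/v12.png

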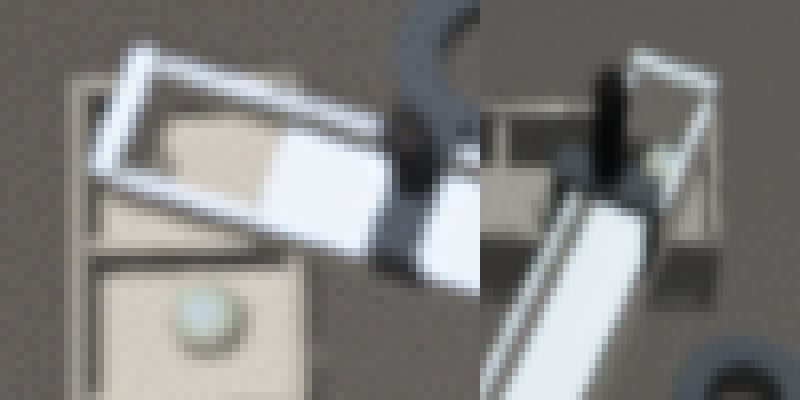

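```bash
python3 - <<'E'
from h import *
b=ray("side",(290+(665-480)/6.4,175+165/8),.015); print("ball?",b)
print("in tray frame",fr((0,0),1.7471,[b-[.6314,.0976,0]]))
print("top px crop",(proj("top",b)[0]-[200,155])*8)
c=[.7003,.0853,.004]; print("cell c side crop",(proj("side",c)[0]-[290,175])*[6.4,8]+[480,0])
g=bot.camera("side"); print(g[190:202,314:326].astype(int).sum(2))
g0=cv2.imread("pics/side0.png"); print(g0[190:202,314:326].astype(int).sum(2))
E
```

```text
ball? [0.70985732 0.10707937 0.015     ]
in tray frame [[-0.0230932   0.07557853  0.015     ]]
top px crop [117.35759039 159.20168805]
cell c side crop [651.3508769  232.73708947]
[[302 300 299 299 299 298 299 312 402 558 582 474]
 [284 290 293 299 300 299 302 343 483 591 505 405]
 [226 246 270 310 335 324 318 396 536 542 423 380]
 [176 212 289 394 449 423 410 483 541 458 361 366]
 [173 261 409 503 541 545 560 580 506 389 328 332]
 [200 305 439 521 559 587 623 590 449 351 313 300]
 [236 302 394 464 517 583 631 529 391 345 320 295]
 [247 266 303 355 460 580 591 455 358 363 373 315]
 [244 248 252 291 440 581 519 392 359 399 403 325]
 [230 236 242 283 435 508 425 358 382 433 419 337]
 [186 202 214 276 422 417 358 361 414 451 424 338]
 [311 235 176 201 320 343 345 382 439 463 424 332]]
[[177 179 185 191 191 199 206 215 223 224 235 306]
 [161 161 161 162 163 162 162 163 167 169 176 267]
 [159 159 159 158 159 161 158 160 157 161 165 257]
 [160 159 161 159 158 160 159 160 160 159 158 242]
 [161 159 160 160 158 160 159 160 160 158 158 241]
 [200 198 193 186 178 180 180 180 180 178 169 245]
 [316 316 311 291 280 281 282 280 279 278 256 267]
 [432 432 427 422 420 419 421 418 418 418 382 312]
 [465 465 464 462 462 463 464 462 463 461 421 328]
 [468 468 468 468 468 467 466 465 467 465 427 338]
 [468 467 469 469 468 468 469 465 468 465 424 338]
 [469 468 468 468 468 465 467 468 467 465 424 334]]
```

```bash
python3 - <<'E'
from h import *
p=np.load("k.npy"); s=-.379
S=lambda r,l,z:fr(p[:2],p[2],[.145+r*np.cos(s)-l*np.sin(s),r*np.sin(s)+l*np.cos(s),z])[0]
for n in M:
    print(n)
    for nm,P in dict(mo_in_l=S(.15,.0155,.045),mo_in_r=S(.15,-.0155,.045),end_l=S(.186,.0155,.045),end_r=S(.186,-.0155,.045),mid=S(.168,0,.045)).items(): print(nm,proj(n,P)[0].round(1))
    for xt in(-.018,0,.018):
        for yt in(.06,.07,.08): print("ball",xt,yt,proj(n,fr((.6314,.0976),-1.7471,[xt,yt,.015]))[0].round(1))
t=bot.camera("top"); g=bot.camera("side")
print("side blob",g[193:200,316:323].tolist()[3]); 
for y in(-.07,-.023,.023):
    q=np.round(proj("side",fr((.6314,.0976),-1.7471,[0,y,.015]))[0]).astype(int); u=np.round(proj("top",fr((.6314,.0976),-1.7471,[0,y,.015]))[0]).astype(int)
    print("sorted",q,g[q[1],q[0]-1:q[0]+2].tolist(),u,t[u[1],u[0]-1:u[0]+2].tolist())
print("top G-R rows"); print((t[166:186,210:240,0].astype(int)-t[166:186,210:240,2]))
d=cv2.absdiff(t,cv2.imread("pics/top0.png")).max(2); d=cv2.medianBlur(d,3)
k,_,st,ce=cv2.connectedComponentsWithStats((d>40).astype(np.uint8))
print([(st[i].tolist()) for i in range(1,k) if st[i,4]>15])
E
```

```text
top
mo_in_l [229.6 182.6]
mo_in_r [234.2 170.1]
end_l [214.6 177.7]
end_r [219.4 165.3]
mid [224.5 173.9]
ball -0.018 0.06 [216.8 181.3]
ball -0.018 0.07 [216.8 177.1]
ball -0.018 0.08 [216.9 173. ]
ball 0 0.06 [224.5 181.1]
ball 0 0.07 [224.5 176.9]
ball 0 0.08 [224.5 172.8]
ball 0.018 0.06 [232.3 180.9]
ball 0.018 0.07 [232.2 176.7]
ball 0.018 0.08 [232.2 172.6]
side
mo_in_l [309.5 197.4]
mo_in_r [320.3 200.6]
end_l [314. 189.]
end_r [324.6 192. ]
mid [317.1 194.7]
ball -0.018 0.06 [313.4 196.7]
ball -0.018 0.07 [317.  196.8]
ball -0.018 0.08 [320.5 196.9]
ball 0 0.06 [313.5 201.3]
ball 0 0.07 [317.  201.4]
ball 0 0.08 [320.6 201.5]
ball 0.018 0.06 [313.5 205.9]
ball 0.018 0.07 [317.1 206. ]
ball 0.018 0.08 [320.7 206.1]
side blob [[129, 135, 131], [151, 158, 154], [171, 177, 169], [197, 200, 188], [215, 214, 202], [180, 179, 172], [128, 132, 131]]
sorted [267 200] [[122, 130, 127], [137, 146, 142], [146, 154, 150]] [225 236] [[216, 211, 196], [204, 204, 192], [189, 197, 189]]
sorted [284 200] [[147, 156, 152], [162, 171, 165], [166, 174, 167]] [225 216] [[213, 207, 195], [205, 205
[... 2118 characters left out ...]
6  16  13  12  12  11  12  10  11  11  11  11]
 [-10  -7 -11 -15 -16 -17 -15 -16 -15 -15 -14 -13 -14 -12 -10  -6  -1   4
    9  12  14  19  22  16  12  11  10  10  10  11]
 [ -7  -8 -11 -16 -17 -15 -15 -16 -16 -15 -15 -17 -14 -15 -15 -13 -13 -11
   -9  -6   1   4  11  17  22  21  16  13  12  11]
 [-10 -10 -12 -14 -17 -15 -15 -16 -15 -17 -14 -16 -15 -14 -15 -15 -15 -13
  -12 -12 -11  -8  -5   0   7  14  17  19  22  18]
 [-13 -12 -15 -15 -13 -16 -15 -14 -16 -14 -13 -13 -14 -14 -13 -14 -15 -14
  -12 -13 -13 -12  -9 -10  -9  -4  -2   4   8  13]]
[[416, 159, 144, 261, 15703], [211, 160, 89, 102, 2520], [476, 185, 28, 13, 88], [305, 187, 11, 12, 85], [474, 193, 25, 12, 96], [459, 254, 28, 7, 126]]
```

```bash
python3 - <<'E'
from h import *
t=bot.camera("top"); g=bot.camera("side")
v=cv2.imread("pics/v8.png"); a=cv2.resize(v[:,:440],(120,150),interpolation=cv2.INTER_AREA)
b=cv2.resize(cv2.resize(t[130:280,190:310],(440,550),interpolation=3),(120,150),interpolation=cv2.INTER_AREA)
d=cv2.absdiff(a,b).max(2)
k,_,st,ce=cv2.connectedComponentsWithStats((d>18).astype(np.uint8))
print("diff top vs v8",[(np.round(ce[i]+[190,130]).tolist(),st[i].tolist()) for i in range(1,k) if st[i,4]>3])
a=cv2.imread("pics/v9.png")[:,420:]; q=cv2.resize(a,(105,int(round(300/3.4))),interpolation=cv2.INTER_AREA)
b=g[220:220+q.shape[0],240:345]; d=cv2.absdiff(q,b).max(2); k,_,st,ce=cv2.connectedComponentsWithStats((d>45).astype(np.uint8))
print("diff side vs v9",[(np.round(ce[i]+[240,220]).tolist(),st[i].tolist()) for i in range(1,k) if st[i,4]>8])
p=np.load("k.npy"); s=-.379
for r in np.arange(0,.2,.01):
    P=fr(p[:2],p[2],[.145+r*np.cos(s),r*np.sin(s),.06-.0*r])[0]
    u=np.round(proj("top",P)[0]).astype(int); w=np.round(proj("side",P)[0]).astype(int)
    print(round(r,2),u,t[u[1],u[0]],w,g[w[1],w[0]])
print(bot.get_obs()["clock"])
E
```

```text
diff top vs v8 [([249.0, 205.0], [0, 0, 120, 150, 17871])]
diff side vs v9 [([251.0, 222.0], [0, 0, 26, 7, 136]), ([260.0, 247.0], [0, 0, 46, 55, 1532]), ([295.0, 239.0], [51, 16, 9, 6, 45]), ([295.0, 253.0], [52, 31, 7, 4, 19]), ([296.0, 258.0], [54, 38, 5, 2, 9]), ([294.0, 262.0], [52, 41, 5, 3, 13]), ([295.0, 272.0], [48, 44, 16, 16, 197]), ([254.0, 272.0], [13, 49, 2, 8, 15]), ([253.0, 279.0], [11, 58, 5, 2, 9]), ([294.0, 285.0], [48, 64, 13, 3, 38]), ([295.0, 295.0], [46, 68, 17, 15, 235]), ([282.0, 295.0], [39, 74, 7, 3, 17])]
0.0 [295 195] [245 239 234] [295 234] [192 188 178]
0.01 [291 194] [248 243 238] [296 232] [242 238 231]
0.02 [286 193] [249 243 238] [298 229] [241 238 230]
0.03 [282 191] [249 243 238] [299 226] [241 238 230]
0.04 [278 190] [248 243 238] [300 223] [241 237 229]
0.05 [274 188] [248 242 237] [302 221] [241 238 230]
0.06 [269 187] [249 243 237] [303 218] [241 237 229]
0.07 [265 186] [248 243 239] [305 215] [241 238 229]
0.08 [261 184] [248 242 238] [306 213] [241 238 230]
0.09 [257 183] [249 244 239] [307 210] [241 238 230]
0.1 [252 181] [105  95  89] [309 207] [241 238 230]
0.11 [248 180] [146 132 124] [310 205] [241 238 230]
0.12 [244 179] [250 244 240] [311 202] [234 231 222]
0.13 [240 177] [249 244 239] [313 200] [68 66 61]
0.14 [235 176] [249 243 238] [314 198] [87 82 75]
0.15 [231 174] [192 202 208] [315 195] [ 99 105 102]
0.16 [227 173] [190 201 205] [316 193] [93 99 97]
0.17 [223 172] [193 201 207] [318 190] [ 96 101 102]
0.18 [219 170] [88 93 97] [319 188] [ 95 100 102]
0.19 [214 169] [245 237 229] [320 186] [101 105 106]
13.7667
```

```bash
python3 - <<'E'
from h import *
t=bot.camera("top")
v=cv2.imread("pics/v8.png"); a=cv2.resize(v[:,:440],(120,150),interpolation=cv2.INTER_AREA).astype(float)
b=cv2.resize(cv2.resize(t[130:280,190:310],(440,550),interpolation=3),(120,150),interpolation=cv2.INTER_AREA).astype(float)
A=np.c_[a.reshape(-1,3)];B=b.reshape(-1,3)
pf=[np.polyfit(A[:,i],B[:,i],3) for i in range(3)]
d=np.stack([np.polyval(pf[i],a[...,i]) for i in range(3)],2)-b
m=np.abs(d).max(2); print("resid med",np.median(m))
k,_,st,ce=cv2.connectedComponentsWithStats((m>25).astype(np.uint8))
print([(np.round(ce[i]+[190,130]).tolist(),st[i].tolist()) for i in range(1,k) if st[i,4]>3])
np.set_printoptions(linewidth=200)
print("now G"); print(t[166:184:1,212:232,1]); print("v8 G"); print(np.polyval(pf[1],a[36:54,22:42,1]).round().astype(int))
g=bot.camera("side"); print("side G"); print(g[184:208,310:328,1])
E
```

```text
resid med 2.343193004363229
[([220.0, 175.0], [29, 43, 3, 5, 12]), ([307.0, 193.0], [115, 57, 5, 12, 50])]
now G
[[118 134 188 237 243 219 151 101  92  95 100 101 113 125 142 165 183 206 217 225]
 [ 74 123 204 242 239 197 130  94  89  89  90  90  93  97 102 110 122 141 154 171]
 [ 73 144 226 242 222 164 109  91  89  90  84  78  84  92 100 107 109 112 113 116]
 [103 181 238 241 200 133  93  92 100 112 125 127 125 131 138 142 148 148 139 130]
 [144 219 244 240 181 114  90  92 121 158 179 186 186 186 185 188 190 189 180 174]
 [174 235 243 224 157 106  94 103 141 181 201 203 206 205 205 205 205 203 199 199]
 [194 239 239 198 130  97  90 112 152 192 204 203 202 201 199 204 204 201 203 205]
 [211 238 222 163 106  88  91 108 148 186 202 202 204 203 201 202 203 202 202 202]
 [230 240 203 134  94  88  98 115 138 176 196 202 202 202 201 202 204 204 202 202]
 [229 231 192 142 119 107 112 125 135 155 185 201 203 200 203 201 202 199 202 202]
 [189 201 189 179 175 168 158 158 151 159 185 197 202 202 200 201 201 204 203 200]
 [127 154 180 198 211 217 212 204 195 195 203 207 204 206 201 202 199 202 
[... 3115 characters left out ...]
120 135 136 110 129 106]
 [ 54  61  68  74  78  80  81  96 147 171 143 121 128 146 141 114 135 109]
 [120  99  74  65  63  69  72  93 143 142 121 122 139 152 143 113 137 113]
 [214 190 153 132 105  79  59  68 108 116 116 129 148 156 143 113 134 117]
 [235 232 226 219 190 136  72  56  89 109 121 139 153 156 144 112 131 120]
 [238 238 237 236 225 161  77  58  94 112 128 147 155 155 143 113 125 117]
 [238 238 238 238 228 155  68  59  97 113 127 139 143 141 134 114 112 108]
 [238 238 239 238 228 149  63  60  94  97  93  97 100 102 100  96  96  99]
 [238 239 239 238 227 145  65  66  89  76  63  62  64  65  66  67  71  82]
 [238 238 238 237 220 133  64  75  79  64  55  54  54  55  54  55  61  75]]
```

The only two changes since before firing are the nest, which is now empty, and a new feature at top (220,175) inside the free cell. It sits just behind the spout's end wall. The side view's steel-coloured blob at (319,195) triangulates to the same spot, against the cell's far wall. I'm handing in.

```bash
python3 -c "
from workcell import bot
print(bot.job_done(), bot.get_obs()['clock'])"
```

```text
the job is handed in; nothing more can be done
the job is handed in; nothing more can be done
```

The gauged ball was fired from the kicker and appears to be in the empty cell of the tray, and the job is handed in. It took about 14 s of the 61 s allowed.

- **Spout:** I pinched the knob and swung the spout from about +0.71 to -0.38 rad, over the empty cell farthest from the robot.
- **Striker:** I pushed the paddle back about 32 mm in small steps, with no more than 8 N along the push. The buffer was never reached. On backing off, the force fell to zero and a picture showed the striker staying back.
- **Firing:** I pressed the trip bar about 10 mm, with only 1–2 N read on the tool. The striker fired, and I moved the arm clear.

**Last checks:**
- **Sorted balls and bystanders:** the three sorted balls are in their cells. In the tray and spout part of the top view, only two things changed after firing: the emptied nest and a new feature in the free cell. I did not check each bystander separately.
- **Ball in the cell:** it is mostly hidden behind the spout's end wall in the top view, so this rests on two partial views. Those are that new feature and a steel-coloured blob in the side view. They agree on a spot by the cell's far wall, but I had no clear view of the whole ball.
- **Wrist force:** it rose to about 28 N along z while I held the knob, because I raised the command 7 mm against the pinch. I lowered it again, and the limit is 120 N.

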